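# Load the returned dictionaries into their disinfecting trays

### The job

Four of the six pocket dictionaries on the library's returns desk have a round white sticker on the cover: readers have brought them back and they must be disinfected. Lay each of these four flat, sticker up, inside the rim of the loading tray whose rim has the colour of its cover, setting it down gently rather than dropping it. Leave the two dictionaries without a sticker where they lie.

Things in the scene. Friction and masses are not known exactly. Their poses are not given: they have to be found in the camera images.
- returned_red: pocket dictionary, a rigid closed hardback lying flat, 90 (x) by 60 (y) by 24 mm thick, about 0.1 kg, red cover, cream pages; a round white sticker, 32 mm across, in the middle of the upper cover. Origin: centre of the underside; x along the long side, y across the 60 mm width (grip it across this width), z up
- returned_blue: pocket dictionary, a rigid closed hardback lying flat, 90 (x) by 60 (y) by 24 mm thick, about 0.1 kg, blue cover, cream pages; a round white sticker, 32 mm across, in the middle of the upper cover. Origin: centre of the underside; x along the long side, y across the 60 mm width (grip it across this width), z up
- returned_green: pocket dictionary, a rigid closed hardback lying flat, 90 (x) by 60 (y) by 24 mm thick, about 0.1 kg, green cover, cream pages; a round white sticker, 32 mm across, in the middle of the upper cover. Origin: centre of the underside; x along the long side, y across the 60 mm width (grip it across this width), z up
- returned_yellow: pocket dictionary, a rigid closed hardback lying flat, 90 (x) by 60 (y) by 24 mm thick, about 0.1 kg, yellow cover, cream pages; a round white sticker, 32 mm across, in the middle of the upper cover. Origin: centre of the underside; x along the long side, y across the 60 mm width (grip it across this width), z up
- shelved_red: pocket dictionary, a rigid closed hardback lying flat, 90 (x) by 60 (y) by 24 mm thick, about 0.1 kg, red cover, cream pages; no sticker. It is to stay where it lies. Origin: centre of the underside; x along the long side, y across the 60 mm width (grip it across this width), z up
- shelved_blue: pocket dictionary, a rigid closed hardback lying flat, 90 (x) by 60 (y) by 24 mm thick, about 0.1 kg, blue cover, cream pages; no sticker. It is to stay where it lies. Origin: centre of the underside; x along the long side, y across the 60 mm width (grip it across this width), z up
- tray_red: shallow loading tray fixed to the desk, red rim round a grey floor; outside 126 (x) by 96 (y) mm, inside 114 by 84 mm, rim 6 mm wide and 7 mm high, floor 3 mm above the desk (so the rim stands 4 mm over the floor). A dictionary fits flat only with its long side along the tray's long side, with 12 mm to spare all round. Origin: centre of the underside, on the desk; x along the long side, z up
- tray_blue: shallow loading tray fixed to the desk, blue rim round a grey floor; outside 126 (x) by 96 (y) mm, inside 114 by 84 mm, rim 6 mm wide and 7 mm high, floor 3 mm above the desk (so the rim stands 4 mm over the floor). A dictionary fits flat only with its long side along the tray's long side, with 12 mm to spare all round. Origin: centre of the underside, on the desk; x along the long side, z up
- tray_green: shallow loading tray fixed to the desk, green rim round a grey floor; outside 126 (x) by 96 (y) mm, inside 114 by 84 mm, rim 6 mm wide and 7 mm high, floor 3 mm above the desk (so the rim stands 4 mm over the floor). A dictionary fits flat only with its long side along the tray's long side, with 12 mm to spare all round. Origin: centre of the underside, on the desk; x along the long side, z up
- tray_yellow: shallow loading tray fixed to the desk, yellow rim round a grey floor; outside 126 (x) by 96 (y) mm, inside 114 by 84 mm, rim 6 mm wide and 7 mm high, floor 3 mm above the desk (so the rim stands 4 mm over the floor). A dictionary fits flat only with its long side along the tray's long side, with 12 mm to spare all round. Origin: centre of the underside, on the desk; x along the long side, z up

How it is judged:
At the end, for the whole second after the job is handed in: Each stickered dictionary lies released and at rest in the tray of its colour: centres within 18 mm, underside on the tray floor (below 4.5 mm, not on the rim), sticker up, level within 0.03 rad; the two without sticker lie flat within 20 mm of their starting places (horizontal distance between returned_red and tray_red below 0.018 m and z of returned_red in the frame of tray_red below 0.0045 m and angle between each of returned_red, returned_blue, returned_green, returned_yellow's own z axis and vertical below 0.03 rad and linear speed of each of returned_red, returned_blue, returned_green, returned_yellow below 0.02 m/s and contact force between the fingers and returned_red below 0.1 N and horizontal distance between returned_blue and tray_blue below 0.018 m and z of returned_blue in the frame of tray_blue below 0.0045 m and contact force between the fingers and returned_blue below 0.1 N and horizontal distance between returned_green and tray_green below 0.018 m and z of returned_green in the frame of tray_green below 0.0045 m and contact force between the fingers and returned_green below 0.1 N and horizontal distance between returned_yellow and tray_yellow below 0.018 m and z of returned_yellow in the frame of tray_yellow below 0.0045 m and contact force between the fingers and returned_yellow below 0.1 N and distance of each of shelved_red, shelved_blue from where it was at the start of the episode below 0.02 m and angle between each of shelved_red, shelved_blue's own z axis and vertical below 0.05 rad); the robot touches nothing.
It fails at once if a stickered dictionary is let fall (moves faster than 0.7 m/s while not held: a drop of about 25 mm) ((contact force between the fingers and returned_red below 0.05 N and linear speed of returned_red above 0.7 m/s) or (contact force between the fingers and returned_blue below 0.05 N and linear speed of returned_blue above 0.7 m/s) or (contact force between the fingers and returned_green below 0.05 N and linear speed of returned_green above 0.7 m/s) or (contact force between the fingers and returned_yellow below 0.05 N and linear speed of returned_yellow above 0.7 m/s)).
It fails at once if a dictionary without a sticker is shifted by more than 20 mm (distance of any of shelved_red, shelved_blue from where it was at the start of the episode above 0.02 m).
It also fails if it takes over 106 s, if anything falls off the work surface, if the arm or the gripper's body presses on something with over 40 N, if the wrist force passes 120 N, or if a joint passes its speed limit or range.

### The arm

A 6-joint arm with a two-finger parallel gripper is mounted at the origin on the work surface. World frame = base frame: x ahead of the robot, y to its left, z up, the work surface at z = 0. Lengths are in m, angles in rad, forces in N, time in s.
With the tool pointing down it reaches from about 0.3 to 0.95 m from the base axis. Payload 3.1 kg.
Tool frame: the origin (TCP) lies on the centre line of the jaws, within the pads' length; the fingertips stand 17 mm ahead of it and the grasp point (between the pads) lies 2 mm behind it (bot.tips_ahead is the distance from the TCP to the fingertips, in m); x points along the fingers, y is the direction in which the jaws open and shut, and the axes are right-handed (so a half turn about x gives the same grasp; the last joint's range is limited). The gripper opens to 85 mm and grips with 20 to 120 N. Pads are 22 mm wide; open, the fingers measure 114 mm over their backs; the gripper's body (76 mm by 85 mm) begins 54 mm behind the grasp point. The pads swing forward as they close: fully open they stand 13 mm farther back than shut.
Start: joints at [1.255, 0.308, 1.634, -0, 1.2, -0.07], TCP at [0.152, 0.606, 0.225] pointing down, gripper open.
Joint ranges: [-3.06, 3.06], [-0.79, 1.96], [0.05, 2.63], [-1.19, 4.34], [0.05, 2.64], [-2.94, 2.94]. Speed limits (rad/s): [2.79, 2.79, 3.14, 3.14, 3.14, 3.14].

### API

Orientations are given as a unit quaternion [x, y, z, w].
In Python, from bench import bot, read_camera, get_calibration, order gives the robot as it stands.
- The arm moves only by the tool jog_arm, never from a script. Its argument "plan" is a list of rows, each a list of 4 numbers: the shift along the tool's x, y, z each as a share of 0.05 m, from -1 to 1, then the turn about the tool's x as a share of pi rad, from -1 to 1. A call has 1 to 5 rows; each row shifts and turns the commanded pose from where the row before left it, along the tool's axes as they then stand; what a row does not reach is not made up. A row lasts 1/8 s, in which the tool goes at most 62.5 mm and 10.7 degrees, less where a joint would pass 70% of its speed; a pose out of reach is approached as far as the arm can. A call with a number of a shift or a turn outside -1 to 1 is refused whole. A call with a gripper value outside its range is refused whole. "fingers" is the opening, from -1 (shut) to 1 (fully open), so that 0 is half open, set as the call begins (left out, the last holds). The fingers move at their own pace and stop on an object; "squeeze" is the grip in N (left out, the last holds). Time passes only in rows, so rows that do not move let the fingers close. It gives the time, the measured TCP pose, the force and the opening at its end, in the units of the state.
- bot.sense(): the state, without advancing time (a new reading comes with each control period).
- read_camera(name): name is "scene" or "top" or "wrist"; returns the picture (384x512x3 uint8, red, green, blue); there is no depth.
- get_calibration(name): a dict with "K" (3x3 intrinsics, pixels), "T" (4x4, takes a point from camera to world coordinates). Camera axes: x right, y down, z forward; pixel columns grow to the right and rows downward; lengths in m; the calibration is good to about 2 mm. A picture is of the moment at which its call begins: read the wrist's pose just before it. get_calibration takes no time and is no camera call; for the wrist camera it gives the pose at the moment of the call.
- order.close_job(): hands the job in, once; it reports no verdict.
The state is a dict: "clock": time; "joint_pos": joint angles; "qd": joint speeds; "joint_efforts": joint torques, N m; "ee_pos": TCP position; "tool_rot": TCP orientation; "force": force on the tool from outside, world axes, zero at the start; "torque": the same for the moment, N m; "finger_gap": opening from 0.0 (shut) to 1.0 (fully open).
Only numpy, scipy, OpenCV 4.12 (cv2) and the standard library are available. Lean on these libraries where they do the work, as an engineer would, in place of code of your own. Each camera call takes 0.05 s, during which the arm holds its last target. There are 200 camera calls.

## Working session

There is one attempt and no reset: what is moved stays moved. The work goes in short steps, Python scripts to look and compute and a tool call to move; the robot and the scene stay as the last step left them, time stands still between calls to the robot, and variables do not carry over. Pictures are saved under pics/ and viewed, about 12 in all and at most 16, crops included, and the job is handed in when it is done.

Besides the shell and the picture viewer there is one more tool, called after "Emit:" by a JSON object that holds its "name" and its "arguments". jog_arm: Moves the arm, as the interface text tells. Shift numbers are shares of 0.05 m and turn numbers shares of pi rad, none past 1 either way. Its arguments: {"type":"object","properties":{"plan":{"type":"array","items":{"type":"array","items":{"type":"number","minimum":-1,"maximum":1}}},"fingers":{"type":"number"},"squeeze":{"type":"number"}},"required":["plan"]}

```bash
ls; mkdir -p pics; python3 - <<'E'
from bench import bot, read_camera, get_calibration
import cv2,numpy as np
np.set_printoptions(precision=4,suppress=True)
print(bot.sense(), bot.tips_ahead)
for n in ["top","scene"]:
    im=read_camera(n); cv2.imwrite(f"pics/{n}0.png",im[:,:,::-1]); c=get_calibration(n); print(n,c["K"],c["T"])
E
```

```text
pics
{'clock': 0.0, 'joint_pos': array([ 1.2553,  0.309 ,  1.6352, -0.    ,  1.1997, -0.0697]), 'qd': array([ 0.0002, -0.0006,  0.0006,  0.    ,  0.0001,  0.0004]), 'joint_efforts': array([ -0.0001, -41.5265, -27.6662,  -0.0001,   0.0104,   0.    ]), 'ee_pos': array([0.1519, 0.6054, 0.2238]), 'tool_rot': array([ 0.0859,  0.7019, -0.0875,  0.7016]), 'force': array([ 0.2343,  0.0155, -0.0218]), 'torque': array([ 0.0164, -0.0324,  0.0099]), 'finger_gap': 1.0031471945571178} 0.017
top [[411.4802   0.     259.5981]
 [  0.     411.4802 192.3322]
 [  0.       0.       1.    ]] [[-0.0251 -0.9984  0.0505  0.4496]
 [-0.9993  0.0264  0.0248 -0.0098]
 [-0.0261 -0.0498 -0.9984  1.2309]
 [ 0.      0.      0.      1.    ]]
scene [[485.1567   0.     248.3427]
 [  0.     485.1567 186.9629]
 [  0.       0.       1.    ]] [[ 0.0211  0.8143 -0.5801  1.1786]
 [ 0.9997 -0.0128  0.0184 -0.0241]
 [ 0.0075 -0.5803 -0.8144  0.9608]
 [ 0.      0.      0.      1.    ]]
```

View pics/top0.png

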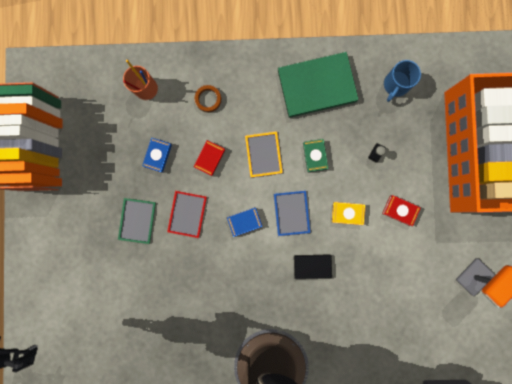

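View pics/scene0.png

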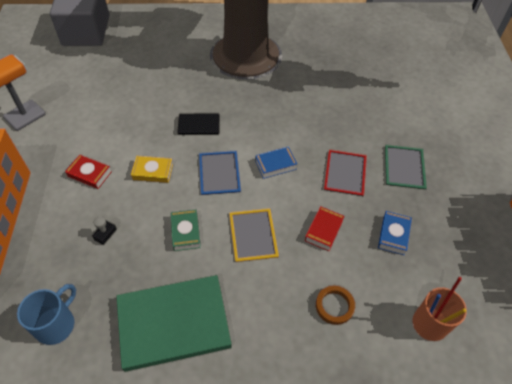

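Top view: stickered blue (157,155), green (316,155), yellow (349,213) and red (402,210). Plain red is at (209,158) and plain blue at (245,222). Trays are green (138,220), red (188,214), yellow (264,154) and blue (293,213). The scene view agrees with this.

```bash
cat > h.py <<'E'
import cv2,numpy as np
from bench import bot, read_camera, get_calibration
np.set_printoptions(precision=4,suppress=True)
def ray(c,px,z):
    px=np.atleast_2d(np.array(px,float)); d=np.c_[px,np.ones(len(px))]@np.linalg.inv(c["K"]).T@c["T"][:3,:3].T
    o=c["T"][:3,3]; return (o+d*((z-o[2])/d[:,2])[:,None])[:,:2]
def masks(im):
    h=cv2.cvtColor(im,cv2.COLOR_RGB2HSV); H,S,V=[h[:,:,i].astype(int) for i in range(3)]
    ok=(S>110)&(V>50)
    return dict(red=ok&((H<6)|(H>172))&(S>150),blue=ok&(H>95)&(H<130),green=ok&(H>50)&(H<92),yellow=ok&(H>18)&(H<34)&(S>140))
def rect(p):
    # centre, long-side direction (deg, mod 180), size mm
    (cx,cy),(w,h),a=cv2.minAreaRect((p*1e3).astype(np.float32))
    if w<h: w,h,a=h,w,a+90
    return np.array([cx,cy]),(a+90)%180-90,(w,h)
E
python3 - <<'E'
from h import *
for n in ["top","scene"]:
    im=cv2.imread(f"pics/{n}0.png")[:,:,::-1].copy(); c=get_calibration(n)
    for k,m in masks(im).items():
        cs,_=cv2.findContours(m.astype(np.uint8),cv2.RETR_EXTERNAL,cv2.CHAIN_APPROX_NONE)
        for q in cs:
            q=q[:,0].astype(float)
            if len(q)<60: continue
            f=cv2.boundingRect(q.astype(np.int32)); sub=m[f[1]:f[1]+f[3],f[0]:f[0]+f[2]].mean()
            if f[2]>70 or f[3]>70 : continue
            tray=sub<0.4
            ct,a,s=rect(ray(c,q,0.007 if tray else 0.024))
            st=""
            w=im[f[1]:f[1]+f[3],f[0]:f[0]+f[2]].min(2)>190
            if w.sum()>30 and not tray:
                yy,xx=np.nonzero(w); st=ray(c,[xx.mean()+f[0],yy.mean()+f[1]],0.024)[0]*1e3, w.sum()
            print(n,k,"tray" if tray else "book",f,ct.round(1),round(a,1),np.round(s),st)
E
```

```text
top red book (384, 196, 34, 30) [ 447.7 -392. ] 64.3 [90. 60.] (array([ 447.6355, -392.9187]), np.int64(87))
top red tray (168, 191, 39, 47) [452.8 239.7] -11.8 [125.  97.] 
top red book (194, 141, 31, 34) [618.  166.5] -27.7 [89. 61.] 
top blue book (228, 209, 34, 27) [425.9  65.3] -71.8 [85. 60.] 
top blue tray (274, 191, 36, 45) [448.1 -73.2] 4.6 [125.  96.] 
top blue book (143, 140, 28, 32) [630.8 323.2] -19.2 [88. 64.] (array([632.568, 326.184]), np.int64(87))
top blue book (385, 61, 36, 40) [ 834.  -401.1] -52.8 [131.  80.] 
top green book (304, 142, 23, 26) [ 617.6 -146.4] 7.6 [67. 57.] (array([ 617.5043, -146.9658]), np.int64(87))
top green book (0, 86, 33, 9) [839.7 748.6] 88.1 [99. 25.] 
top yellow book (332, 202, 34, 23) [ 443.1 -236.6] 83.7 [94. 60.] (array([ 443.196 , -237.5608]), np.int64(86))
top yellow book (480, 162, 32, 22) [ 550.1 -665.8] 88.4 [90. 61.] 
top yellow book (0, 148, 59, 20) [636.7 708.2] 81.5 [183.  43.] 
top yellow tray (245, 132, 38, 45) [626.1   6.3] 6.1 [127.  98.] 
scene red tray (434, 278, 27, 40) [787.2 407. ] -40.8 [113.   8.] 
scene red book (306, 207, 38, 40) [621.4 166.6] -27.8 [86. 60.] 
scene red tray (66, 156, 40, 32) [ 443.4 -398.6] 64.0 [97. 67.] 
scene red tray (324, 150, 42, 45) [456.2 238.1] -12.1 [125.  94.] 
scene blue book (19, 286, 56, 58) [ 818.6 -412.4] 8.8 [115. 107.] 
scene blue book (379, 213, 32, 37) [638.2 321.1] -18.8 [85. 61.] 
scene blue tray (199, 152, 41, 42) [451.9 -74.4] 4.6 [125.  94.] 
scene blue book (260, 148, 36, 24) [428.2  69.3] -72.1 [76. 57.] 
scene yellow tray (230, 209, 49, 53) [629.4   4.9] 6.0 [127.  96.] 
scene yellow book (131, 156, 40, 26) [ 452.5 -237.7] 83.5 [94. 71.]
```

```bash
cat >> h.py <<'E'
from scipy.spatial.transform import Rotation as R
import sys
def go(x,y,z,long_deg=None,rows=None):
    """rows (tool axes, jog units) from the measured pose to TCP x,y,z (mm) with the jaws across a long side at long_deg"""
    s=bot.sense(); p=s["ee_pos"]; r=R.from_quat(s["tool_rot"]); M=r.as_matrix()
    t=0
    if long_deg is not None:
        yaw=np.degrees(np.arctan2(M[1,1],M[0,1])); t=-((long_deg+90-yaw+90)%180-90)   # tool x is down
    d=np.array([x,y,z])/1e3-p
    n=rows or int(max(np.ceil(np.linalg.norm(d)/0.045),np.ceil(abs(t)/9.5),1))
    print("p",p*1e3,"yaw",np.degrees(np.arctan2(M[1,1],M[0,1])).round(1),"turn",round(t,1),"n",n,"F",s["force"],"gap",round(s["finger_gap"],3),"t",s["clock"],"q6",s["joint_pos"][5])
    for i in range(n):
        v=r.inv().apply(d/n)/0.05
        print([round(float(a),2) for a in v]+[round(t/n/180,3)])
        r=r*R.from_rotvec([np.radians(t/n),0,0])
if __name__=="__main__": go(*[float(a) for a in sys.argv[1:5]],rows=int(sys.argv[5]) if len(sys.argv)>5 else None)
E
python3 h.py 615 330 200 -19.2
python3 - <<'E'
from h import *
for n in ["top","scene"]:
    im=cv2.imread(f"pics/{n}0.png")[:,:,::-1].copy(); c=get_calibration(n)
    h=cv2.cvtColor(im,cv2.COLOR_RGB2HSV); m=((h[:,:,0]>50)&(h[:,:,0]<95)&(h[:,:,1]>60)).astype(np.uint8)
    for q in cv2.findContours(m,cv2.RETR_EXTERNAL,cv2.CHAIN_APPROX_NONE)[0]:
        q=q[:,0].astype(float)
        if 70<len(q): print(n,rect(ray(c,q,.007)))
c=get_calibration("wrist");print(c["K"],c["T"])
E
```

```text
p [151.8614 605.4661 223.9462] yaw 75.9 turn 5.1 n 12 F [-0.3361 -0.7756 -0.6983] gap 0.999 t 0.1 q6 -0.06972492937455482
[0.04, -0.26, 0.86, np.float64(0.002)]
[0.04, -0.25, 0.86, np.float64(0.002)]
[0.04, -0.24, 0.86, np.float64(0.002)]
[0.04, -0.24, 0.87, np.float64(0.002)]
[0.04, -0.23, 0.87, np.float64(0.002)]
[0.04, -0.23, 0.87, np.float64(0.002)]
[0.04, -0.22, 0.87, np.float64(0.002)]
[0.04, -0.21, 0.87, np.float64(0.002)]
[0.04, -0.21, 0.87, np.float64(0.002)]
[0.04, -0.2, 0.88, np.float64(0.002)]
[0.04, -0.19, 0.88, np.float64(0.002)]
[0.04, -0.19, 0.88, np.float64(0.002)]
top (array([436.821 , 391.3863]), -8.911903381347656, (126.4281005859375, 97.99942779541016))
top (array([ 617.8409, -148.3289]), 6.769230365753174, (92.34638977050781, 63.0850715637207))
top (array([833.7227, 713.4565]), 76.3797607421875, (197.9988555908203, 49.80842208862305))
top (array([ 832.6819, -162.1424]), -78.56099224090576, (215.0133514404297, 155.927978515625))
scene (array([ 826.7791, -163.7249]), -78.64085865020752, (213.42210388183594, 157.253662109375))
scene (array([ 611.8237, -150.2415]), 7.314404010772705, (85.24070739746094, 60.16348648071289))
scene (array([440.8654, 389.0929]), -8.850341796875, (126.5316390991211, 95.74799346923828))
[[273.3984   0.     258.194 ]
 [  0.     273.3984 192.9836]
 [  0.       0.       1.    ]] [[ 0.2439  0.9213  0.3028  0.0739]
 [ 0.9698 -0.2313 -0.0775  0.6249]
 [-0.0014  0.3125 -0.9499  0.3728]
 [ 0.      0.      0.      1.    ]]
```

Emit:
{"name": "jog_arm", "arguments": {"plan": [[0.04, -0.26, 0.86, 0.0], [0.04, -0.26, 0.86, 0], [0.04, -0.26, 0.86, 0], [0.04, -0.26, 0.86, 0], [0.04, -0.26, 0.86, 0]], "fingers": 1, "squeeze": 40}}

```text
clock: 0.72
ee_pos: [0.3457, 0.4897, 0.2145]
tool_rot: [0.086, 0.702, -0.087, 0.702]
force: [-0.6, -0.5, -0.0]
finger_gap: 1.0
```

Emit:
{"name": "jog_arm", "arguments": {"plan": [[0.04, -0.26, 0.86, 0.0], [0.04, -0.26, 0.86, 0], [0.04, -0.26, 0.86, 0], [0.04, -0.26, 0.86, 0], [0.04, -0.26, 0.86, 0]]}}

```text
clock: 1.35
ee_pos: [0.5383, 0.3744, 0.2043]
tool_rot: [0.087, 0.702, -0.087, 0.701]
force: [-0.1, 1.1, 0.4]
finger_gap: 1.003
```

Emit:
{"name": "jog_arm", "arguments": {"plan": [[0.04, -0.26, 0.86, 0.0], [0.04, -0.26, 0.86, 0], [0, 0, 0, 0.028], [0, 0, 0, 0]]}}

```text
clock: 1.85
ee_pos: [0.6146, 0.3286, 0.2]
tool_rot: [0.117, 0.698, -0.118, 0.697]
force: [-0.0, 0.0, 0.2]
finger_gap: 0.999
```

```bash
cat > look.py <<'E'
from h import *
import sys
# look.py name colour kind x y : wrist picture, measure the thing of that colour near x,y (mm)
nm,col,kind,x,y=sys.argv[1:6]; near=np.array([float(x),float(y)])
s=bot.sense(); c=get_calibration("wrist"); im=read_camera("wrist"); cv2.imwrite(f"pics/{nm}.png",im[:,:,::-1])
m=masks(im)[col].astype(np.uint8); z=.007 if kind=="tray" else .024
for q in cv2.findContours(m,cv2.RETR_EXTERNAL,cv2.CHAIN_APPROX_NONE)[0]:
    if len(q)<80: continue
    ct,a,sz=rect(ray(c,q[:,0],z))
    if np.linalg.norm(ct-near)<60: print(col,kind,"rect",ct,round(a,1),np.round(sz),"px",cv2.boundingRect(q))
if kind=="book":
    w=cv2.morphologyEx((im.min(2)>185).astype(np.uint8),cv2.MORPH_OPEN,np.ones((3,3)))
    for q in cv2.findContours(w,cv2.RETR_EXTERNAL,cv2.CHAIN_APPROX_NONE)[0]:
        if len(q)<20: continue
        ct=ray(c,q[:,0],.024)*1e3; e,sz,_=cv2.fitEllipse(ct.astype(np.float32))
        if np.linalg.norm(np.array(e)-near)<60: print("sticker",np.round(e,1),np.round(sz,1))
E
python3 look.py w1 blue book 632 326; python3 h.py 632 326 100 -19.2
```

```text
blue book rect [630.5037 326.0336] -19.2 [92. 59.] px (237, 148, 49, 72)
sticker [632.9 325.4] [30.8 31.3]
p [614.2203 329.0624 200.2367] yaw 70.9 turn 0.1 n 3 F [0.643  0.9076 0.1969] gap 1.002 t 1.9 q6 -0.8089937686730487
[0.67, 0.02, 0.12, np.float64(0.0)]
[0.67, 0.02, 0.12, np.float64(0.0)]
[0.67, 0.02, 0.12, np.float64(0.0)]
```

View pics/w1.png

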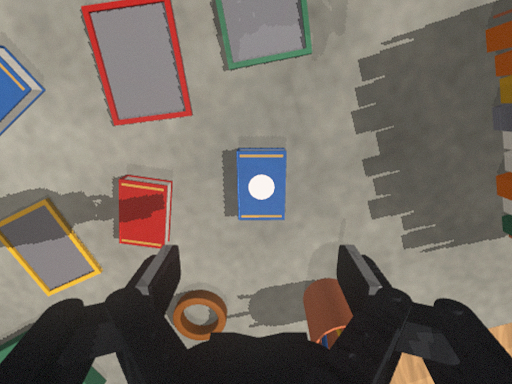

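Wrist view: stickered blue at (261,186), centred between the fingers, with the plain red at (145,212). The sticker measurement agrees with the top view.

```bash
python3 h.py 632.8 325.6 24 5
```

```text
p [614.2203 329.0624 200.2367] yaw 70.9 turn -24.1 n 4 F [0.643  0.9076 0.1969] gap 1.002 t 1.9 q6 -0.8089937686730487
[0.88, 0.01, 0.09, np.float64(-0.033)]
[0.88, 0.0, 0.1, np.float64(-0.033)]
[0.88, -0.01, 0.1, np.float64(-0.033)]
[0.88, -0.02, 0.09, np.float64(-0.033)]
```

Emit:
{"name": "jog_arm", "arguments": {"plan": [[0.7, 0.02, 0.12, 0], [0.8, 0.02, 0.13, 0], [0.9, 0.02, 0.13, 0], [0.8, 0, 0, 0], [0.3, 0, 0, 0]]}}

```text
clock: 2.52
ee_pos: [0.6303, 0.3254, 0.0225]
tool_rot: [0.115, 0.699, -0.118, 0.695]
force: [0.2, 0.7, 0.2]
finger_gap: 0.994
```

```bash
python3 h.py 632.8 325.6 24 -19.2
```

```text
p [630.3162 325.4409  22.4516] yaw 71.0 turn 0.2 n 1 F [0.1919 0.6701 0.1774] gap 0.994 t 2.525 q6 -0.8239494374175358
[-0.03, 0.02, 0.05, np.float64(0.001)]
```

Emit:
{"name": "jog_arm", "arguments": {"plan": [[-0.02, 0.02, 0.05, 0], [0, 0, 0, 0], [0, 0, 0, 0], [0, 0, 0, 0], [0, 0, 0, 0]], "fingers": -1, "squeeze": 40}}

```text
clock: 3.15
ee_pos: [0.6366, 0.3262, 0.0278]
tool_rot: [0.118, 0.697, -0.117, 0.698]
force: [0.7, -0.1, -0.1]
finger_gap: 0.003
```

Emit:
{"name": "jog_arm", "arguments": {"plan": [[0, 0, 0, 0], [0, 0, 0, 0]]}}

```text
clock: 3.4
ee_pos: [0.6362, 0.326, 0.027]
tool_rot: [0.117, 0.697, -0.117, 0.697]
force: [0.4, -0.1, 0.2]
finger_gap: 0.003
```

Emit:
{"name": "jog_arm", "arguments": {"plan": [[-0.1, 0, 0, 0], [-0.4, 0, 0, 0], [-0.8, 0, 0, 0], [-0.8, 0, 0, 0], [-0.4, 0, 0, 0]]}}

```text
clock: 4.03
ee_pos: [0.6384, 0.3271, 0.1571]
tool_rot: [0.119, 0.695, -0.116, 0.699]
force: [-0.1, -0.4, 0.4]
finger_gap: 0.0
```

```bash
python3 look.py w2 blue book 632 326;python3 h.py 450 -73.8 130 4.6
```

```text
blue book rect [631.2048 325.8094] -19.1 [91. 59.] px (226, 132, 58, 84)
sticker [632.7 325.4] [31.1 31.7]
p [639.2728 327.4576 159.083 ] yaw 70.9 turn -23.7 n 10 F [0.8694 0.2412 2.6877] gap -0.002 t 4.075 q6 -0.8243246079971867
[0.05, -0.88, -0.1, np.float64(-0.013)]
[0.05, -0.88, -0.13, np.float64(-0.013)]
[0.05, -0.87, -0.17, np.float64(-0.013)]
[0.05, -0.86, -0.2, np.float64(-0.013)]
[0.05, -0.85, -0.24, np.float64(-0.013)]
[0.05, -0.84, -0.27, np.float64(-0.013)]
[0.05, -0.83, -0.31, np.float64(-0.013)]
[0.05, -0.82, -0.34, np.float64(-0.013)]
[0.05, -0.8, -0.38, np.float64(-0.013)]
[0.05, -0.79, -0.41, np.float64(-0.013)]
```

View pics/w2.png

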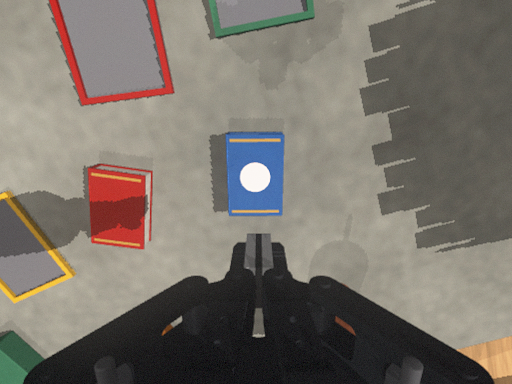

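The jaws shut on nothing and the blue book hasn't moved. I'll check where the tips should appear in the picture (they are seen at about (258,238)).

```bash
python3 - <<'E'
from h import *
s=bot.sense(); c=get_calibration("wrist"); M=R.from_quat(s["tool_rot"]).as_matrix(); p=s["ee_pos"]
print(p,M,s["joint_pos"]); T=np.linalg.inv(c["T"]); print("cam in tool",M.T@(c["T"][:3,3]-p)*1e3, "axes\n",M.T@c["T"][:3,:3])
for a in (-20,0,17,30,40):
    q=c["K"]@(T@np.r_[p+M[:,0]*a/1e3,1])[:3]; print(a,q[:2]/q[2])
E
```

```text
[0.6393 0.3275 0.1591] [[ 0.0086  0.3275  0.9448]
 [ 0.0037  0.9448 -0.3275]
 [-1.      0.0063  0.0069]] [ 0.4128  0.5379  1.4478 -0.      1.1466 -0.8243]
cam in tool [-148.8729   -0.482   -80.3538] axes
 [[-0.0007 -0.3126  0.9499]
 [ 1.     -0.0008  0.0004]
 [ 0.0006  0.9499  0.3126]]
-20 [259.0241 259.7686]
0 [258.9075 241.8855]
17 [258.8275 229.6093]
30 [258.7752 221.5933]
40 [258.7393 216.0858]
```

```bash
python3 - <<'E'
from h import *
s=bot.sense(); c=get_calibration("wrist"); M=R.from_quat(s["tool_rot"]).as_matrix(); p=s["ee_pos"]; T=np.linalg.inv(c["T"])
for a in (-20,-10,0,10,17):
  print(a,[(c["K"]@(T@np.r_[p+M@np.array([a,0,z])/1e3,1])[:3]/(T@np.r_[p+M@np.array([a,0,z])/1e3,1])[2])[1].round(1) for z in(-11,0,11)])
im=cv2.imread("pics/w2.png")[215:375,190:330]; cv2.imwrite("pics/w2c.png",cv2.resize(im,None,fx=4,fy=3.7,interpolation=cv2.INTER_CUBIC))
E
```

```text
-20 [np.float64(241.5), np.float64(259.8), np.float64(277.2)]
-10 [np.float64(233.0), np.float64(250.3), np.float64(266.9)]
0 [np.float64(225.4), np.float64(241.9), np.float64(257.7)]
10 [np.float64(218.7), np.float64(234.4), np.float64(249.5)]
17 [np.float64(214.4), np.float64(229.6), np.float64(244.3)]
```

View pics/w2c.png

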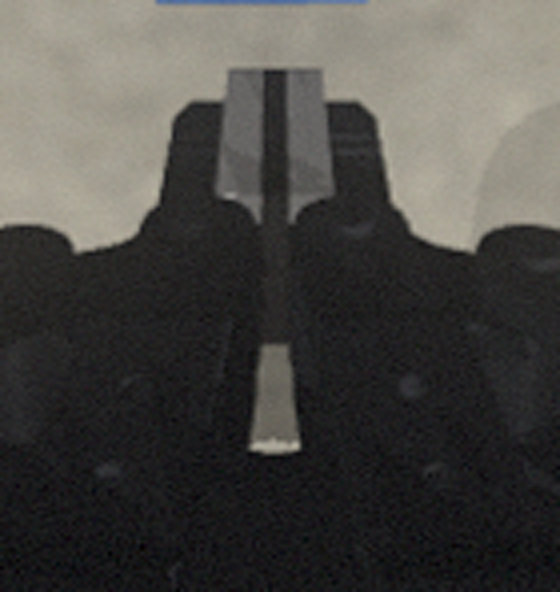

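The tip edge appears at row 233. That fits fingertips about 10 mm behind the reported TCP when shut and 23 mm behind when open (row 245 in the earlier picture), not 17 mm ahead. It also explains the miss. I'll go back down lower, in steps, with force checks.

Emit:
{"name": "jog_arm", "arguments": {"plan": [[0, 0, 0, 0], [0, 0, 0, 0], [0, 0, 0, 0], [0, 0, 0, 0]], "fingers": 1}}

```text
clock: 4.58
ee_pos: [0.6356, 0.3258, 0.1505]
tool_rot: [0.117, 0.698, -0.118, 0.697]
force: [0.1, -0.2, -1.3]
finger_gap: 0.848
```

```bash
python3 h.py 632.8 325.6 10 -19.2
```

```text
p [635.5784 325.8061 150.5483] yaw 70.9 turn 0.1 n 4 F [ 0.0527 -0.1502 -1.2866] gap 0.848 t 4.575 q6 -0.8242940363257327
[0.7, -0.0, -0.01, np.float64(0.0)]
[0.7, -0.0, -0.01, np.float64(0.0)]
[0.7, -0.0, -0.01, np.float64(0.0)]
[0.7, -0.0, -0.01, np.float64(0.0)]
```

Emit:
{"name": "jog_arm", "arguments": {"plan": [[0.7, 0, -0.02, 0], [0.9, 0, -0.02, 0], [0.8, 0, 0, 0], [0.3, 0, 0, 0], [0, 0, 0, 0]]}}

```text
clock: 5.2
ee_pos: [0.6335, 0.3264, 0.0157]
tool_rot: [0.117, 0.698, -0.118, 0.696]
force: [0.0, -0.2, -0.5]
finger_gap: 1.0
```

Emit:
{"name": "jog_arm", "arguments": {"plan": [[0.1, 0, 0, 0], [0, 0, 0, 0], [0, 0, 0, 0]]}}

```text
clock: 5.58
ee_pos: [0.6352, 0.3271, 0.0135]
tool_rot: [0.118, 0.697, -0.117, 0.698]
force: [-0.6, 0.4, 0.5]
finger_gap: 1.0
```

Emit:
{"name": "jog_arm", "arguments": {"plan": [[0.1, 0, 0, 0], [0.1, 0, 0, 0], [0, 0, 0, 0], [0, 0, 0, 0]]}}

```text
clock: 6.08
ee_pos: [0.6342, 0.3267, 0.0018]
tool_rot: [0.117, 0.697, -0.118, 0.697]
force: [-0.4, 0.4, -0.5]
finger_gap: 1.0
```

```bash
python3 look.py w3 blue book 632 326; python3 h.py 632.8 325.6 -8 -19.2
```

```text
blue book rect [629.6294 326.2954] -19.1 [94. 59.] px (194, 168, 123, 159)
sticker [624.9 328.1] [13.7 28.7]
p [634.3975 326.7268   1.9615] yaw 70.9 turn 0.1 n 1 F [ 0.0518 -1.102   0.1929] gap 0.998 t 6.125 q6 -0.8223994979805924
[0.2, -0.03, -0.02, np.float64(0.0)]
```

View pics/w3.png

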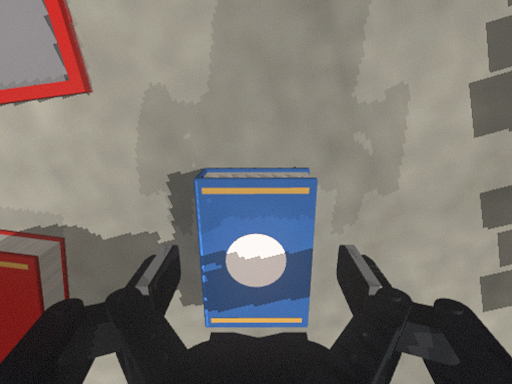

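The book at (255,260) sits between the open jaws, with the tips about level with its top. This agrees with the corrected tip offset, so I'll go about 11 mm deeper and grip.

Emit:
{"name": "jog_arm", "arguments": {"plan": [[0.12, -0.01, -0.02, 0], [0.1, 0, 0, 0], [0, 0, 0, 0], [0, 0, 0, 0]]}}

```text
clock: 6.62
ee_pos: [0.6332, 0.3266, -0.0091]
tool_rot: [0.117, 0.697, -0.118, 0.697]
force: [0.0, -0.1, -1.0]
finger_gap: 0.998
```

Emit:
{"name": "jog_arm", "arguments": {"plan": [[0, 0, 0, 0], [0, 0, 0, 0], [0, 0, 0, 0], [0, 0, 0, 0]], "fingers": -1, "squeeze": 40}}

```text
clock: 7.12
ee_pos: [0.6337, 0.3268, -0.0084]
tool_rot: [0.118, 0.697, -0.117, 0.698]
force: [0.2, 0.1, 0.9]
finger_gap: 0.696
```

Gripped: a gap of 0.696 is about 59 mm. Lifting.

Emit:
{"name": "jog_arm", "arguments": {"plan": [[-0.1, 0, 0, 0], [-0.4, 0, 0, 0], [-0.7, 0, 0, 0], [-0.4, 0, 0, 0], [0, 0, 0, 0]]}}

```text
clock: 7.75
ee_pos: [0.6354, 0.3275, 0.0746]
tool_rot: [0.119, 0.696, -0.116, 0.699]
force: [0.2, 0.3, -0.9]
finger_gap: 0.691
```

```bash
python3 h.py 450 -73.8 80 4.6
```

```text
p [635.412  327.5489  74.5742] yaw 70.9 turn -23.7 n 10 F [ 0.1571  0.2626 -0.8764] gap 0.691 t 7.75 q6 -0.822004663077449
[-0.01, -0.88, -0.09, np.float64(-0.013)]
[-0.01, -0.88, -0.12, np.float64(-0.013)]
[-0.01, -0.87, -0.16, np.float64(-0.013)]
[-0.01, -0.86, -0.2, np.float64(-0.013)]
[-0.01, -0.85, -0.23, np.float64(-0.013)]
[-0.01, -0.84, -0.27, np.float64(-0.013)]
[-0.01, -0.83, -0.3, np.float64(-0.013)]
[-0.01, -0.82, -0.34, np.float64(-0.013)]
[-0.01, -0.8, -0.37, np.float64(-0.013)]
[-0.01, -0.79, -0.4, np.float64(-0.013)]
```

Emit:
{"name": "jog_arm", "arguments": {"plan": [[0, -0.88, -0.09, -0.013], [0, -0.88, -0.12, -0.013], [0, -0.87, -0.16, -0.013], [0, -0.86, -0.2, -0.013], [0, -0.85, -0.23, -0.013]]}}

```text
clock: 8.38
ee_pos: [0.5383, 0.1247, 0.0698]
tool_rot: [0.045, 0.706, -0.045, 0.705]
force: [0.0, -0.3, -1.5]
finger_gap: 0.695
```

Emit:
{"name": "jog_arm", "arguments": {"plan": [[0, -0.84, -0.27, -0.013], [0, -0.83, -0.3, -0.013], [0, -0.82, -0.34, -0.013], [0, -0.8, -0.37, -0.013], [0, -0.79, -0.4, -0.013]]}}

```text
clock: 9.0
ee_pos: [0.4446, -0.0749, 0.0702]
tool_rot: [-0.027, 0.707, 0.027, 0.706]
force: [0.8, 0.1, -0.9]
finger_gap: 0.691
```

Emit:
{"name": "jog_arm", "arguments": {"plan": [[0, 0, 0, 0], [0, 0, 0, 0]]}}

```text
clock: 9.25
ee_pos: [0.4461, -0.0737, 0.0706]
tool_rot: [-0.026, 0.707, 0.026, 0.706]
force: [-0.1, -0.2, -0.8]
finger_gap: 0.691
```

```bash
python3 look.py w4 blue tray 450 -73; python3 h.py 450 -73.8 20 4.6
```

```text
blue tray rect [488.1599 -70.9156] 4.2 [205. 108.] px (192, 131, 133, 211)
p [446.4795 -73.3534  70.7486] yaw 94.3 turn -0.3 n 2 F [-0.5075  0.5308 -0.721 ] gap 0.694 t 9.3 q6 -1.9052264517281803
[0.51, -0.01, 0.03, np.float64(-0.001)]
[0.51, -0.01, 0.03, np.float64(-0.001)]
```

View pics/w4.png

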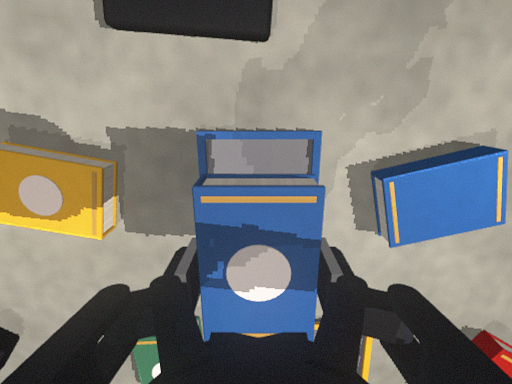

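```bash
python3 - <<'E'
from h import *
c=get_calibration("wrist"); e=ray(c,[[196,131],[322,131]],.007)*1e3
t=np.radians(4.6); u=np.array([np.cos(t),np.sin(t)])
print(e, "centre est", e.mean(0)+63*u)
E
```

```text
[[ 389.9076 -125.3516]
 [ 382.8178  -29.6059]] centre est [449.1598 -72.4262]
```

Emit:
{"name": "jog_arm", "arguments": {"plan": [[0.4, 0, 0.04, 0], [0.5, 0, 0.04, 0], [0.4, 0, 0, 0], [0, 0, 0, 0], [0, 0, 0, 0]]}}

```text
clock: 9.93
ee_pos: [0.4512, -0.0731, 0.0064]
tool_rot: [-0.027, 0.706, 0.027, 0.707]
force: [-0.1, -0.1, -1.1]
finger_gap: 0.694
```

Emit:
{"name": "jog_arm", "arguments": {"plan": [[0.1, 0, -0.02, 0], [0.06, 0, 0, 0], [0, 0, 0, 0], [0, 0, 0, 0]]}}

```text
clock: 10.42
ee_pos: [0.4495, -0.0739, -0.0018]
tool_rot: [-0.026, 0.707, 0.026, 0.707]
force: [-0.2, 0.3, -0.7]
finger_gap: 0.691
```

Emit:
{"name": "jog_arm", "arguments": {"plan": [[0.03, 0, 0, 0], [0, 0, 0, 0], [0, 0, 0, 0]]}}

```text
clock: 10.8
ee_pos: [0.4494, -0.0738, -0.0035]
tool_rot: [-0.026, 0.707, 0.026, 0.707]
force: [0.1, -0.1, -0.7]
finger_gap: 0.692
```

Emit:
{"name": "jog_arm", "arguments": {"plan": [[0.03, 0, 0, 0], [0, 0, 0, 0], [0, 0, 0, 0]]}}

```text
clock: 11.18
ee_pos: [0.4494, -0.0738, -0.005]
tool_rot: [-0.026, 0.707, 0.026, 0.707]
force: [-0.2, 0.6, -0.4]
finger_gap: 0.694
```

Emit:
{"name": "jog_arm", "arguments": {"plan": [[0.02, 0, 0, 0], [0, 0, 0, 0], [0, 0, 0, 0]]}}

```text
clock: 11.55
ee_pos: [0.4496, -0.0738, -0.0055]
tool_rot: [-0.026, 0.707, 0.026, 0.707]
force: [-1.2, 0.5, 5.3]
finger_gap: 0.693
```

Emit:
{"name": "jog_arm", "arguments": {"plan": [[0.02, 0, 0, 0], [0, 0, 0, 0], [0, 0, 0, 0]]}}

```text
clock: 11.92
ee_pos: [0.4495, -0.0738, -0.0056]
tool_rot: [-0.026, 0.707, 0.026, 0.706]
force: [-4.4, 0.5, 14.4]
finger_gap: 0.694
```

Contact at TCP z −5.5 mm, as predicted. Back off slightly, release and lift.

Emit:
{"name": "jog_arm", "arguments": {"plan": [[-0.03, 0, 0, 0], [0, 0, 0, 0], [0, 0, 0, 0], [0, 0, 0, 0]], "fingers": 1}}

```text
clock: 12.42
ee_pos: [0.4492, -0.0737, -0.0057]
tool_rot: [-0.026, 0.707, 0.026, 0.706]
force: [-0.7, -0.1, 0.1]
finger_gap: 0.998
```

Emit:
{"name": "jog_arm", "arguments": {"plan": [[-0.1, 0, 0, 0], [-0.5, 0, 0, 0], [-0.9, 0, 0, 0], [-0.5, 0, 0, 0], [0, 0, 0, 0]]}}

```text
clock: 13.05
ee_pos: [0.4517, -0.0743, 0.0969]
tool_rot: [-0.027, 0.705, 0.026, 0.709]
force: [0.2, -0.1, -1.4]
finger_gap: 0.998
```

```bash
python3 look.py w5 blue book 450 -73; python3 h.py 460 -237.5 95 83.6
```

```text
blue book rect [442.8908 -73.8901] 4.3 [116.  89.] px (204, 121, 113, 131)
sticker [450.4 -74. ] [31.5 31.9]
p [450.1355 -73.9497  95.3727] yaw 94.3 turn -79.3 n 9 F [-0.2549  0.7177 -0.6254] gap 0.999 t 13.1 q6 -1.9037384107609956
[0.0, -0.36, -0.01, np.float64(-0.049)]
[0.0, -0.36, -0.06, np.float64(-0.049)]
[0.0, -0.35, -0.12, np.float64(-0.049)]
[0.0, -0.32, -0.17, np.float64(-0.049)]
[0.0, -0.29, -0.21, np.float64(-0.049)]
[0.0, -0.26, -0.26, np.float64(-0.049)]
[0.0, -0.22, -0.29, np.float64(-0.049)]
[0.0, -0.17, -0.32, np.float64(-0.049)]
[0.0, -0.12, -0.34, np.float64(-0.049)]
```

View pics/w5.png

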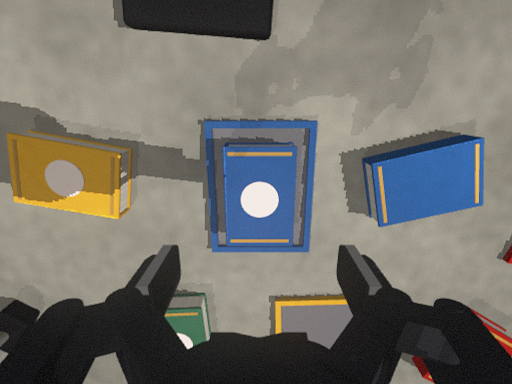

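Blue lies inside its rim: the sticker measures (450.4, −74.0) against a tray centre of about (450, −73.5). Next is yellow. I'll add a joint-6 range guard to the helper.

```bash
python3 - <<'E'
t=open('h.py').read()
t=t.replace('''    d=np.array([x,y,z])/1e3-p
''','''    d=np.array([x,y,z])/1e3-p
    pred=s["joint_pos"][5]+np.arctan2(y,x)-s["joint_pos"][0]+np.radians(t)
    if abs(pred)>2.7: t-=180*np.sign(pred); pred-=np.pi*np.sign(pred)
    print("q6 pred",round(pred,2))
''')
open('h.py','w').write(t)
E
python3 h.py 443.2 -237.6 95 83.6
```

```text
q6 pred -0.38
p [450.1355 -73.9497  95.3727] yaw 94.3 turn 100.7 n 11 F [-0.2549  0.7177 -0.6254] gap 0.999 t 13.1 q6 -1.9037384107609956
[0.0, -0.3, -0.03, np.float64(0.051)]
[0.0, -0.3, 0.01, np.float64(0.051)]
[0.0, -0.29, 0.06, np.float64(0.051)]
[0.0, -0.28, 0.11, np.float64(0.051)]
[0.0, -0.26, 0.15, np.float64(0.051)]
[0.0, -0.23, 0.19, np.float64(0.051)]
[0.0, -0.2, 0.22, np.float64(0.051)]
[0.0, -0.16, 0.25, np.float64(0.051)]
[0.0, -0.12, 0.27, np.float64(0.051)]
[0.0, -0.07, 0.29, np.float64(0.051)]
[0.0, -0.03, 0.3, np.float64(0.051)]
```

Emit:
{"name": "jog_arm", "arguments": {"plan": [[0, -0.3, -0.03, 0.051], [0, -0.3, 0.01, 0.051], [0, -0.29, 0.06, 0.051], [0, -0.28, 0.11, 0.051], [0, -0.26, 0.15, 0.051]]}}

```text
clock: 13.72
ee_pos: [0.4449, -0.1485, 0.0926]
tool_rot: [0.253, 0.662, -0.253, 0.659]
force: [-0.7, -0.1, 0.4]
finger_gap: 1.0
```

Emit:
{"name": "jog_arm", "arguments": {"plan": [[0, -0.23, 0.19, 0.051], [0, -0.2, 0.22, 0.051], [0, -0.16, 0.25, 0.051], [0, -0.12, 0.27, 0.051], [0, -0.07, 0.29, 0.051]]}}

```text
clock: 14.35
ee_pos: [0.4416, -0.2225, 0.0925]
tool_rot: [0.49, 0.511, -0.491, 0.508]
force: [-0.1, 0.2, -0.2]
finger_gap: 1.003
```

Emit:
{"name": "jog_arm", "arguments": {"plan": [[0, -0.03, 0.3, 0.051], [0, 0, 0, 0], [0, 0, 0, 0]]}}

```text
clock: 14.72
ee_pos: [0.4414, -0.237, 0.0934]
tool_rot: [-0.528, -0.471, 0.528, -0.469]
force: [0.6, 0.4, -0.9]
finger_gap: 0.996
```

```bash
python3 look.py w6 yellow book 443 -237; python3 h.py 443.2 -237.6 -8.5 83.6
```

```text
yellow book rect [ 443.8648 -236.7354] 83.6 [93. 59.] px (225, 147, 74, 104)
sticker [ 443.7 -238.7] [30.1 30.9]
q6 pred -0.38
p [ 441.6117 -236.9703   93.6318] yaw -6.6 turn -0.2 n 3 F [-0.753  -0.3622 -0.1943] gap 0.997 t 14.775 q6 -0.46474168518870784
[0.68, 0.01, 0.0, np.float64(-0.0)]
[0.68, 0.01, 0.0, np.float64(-0.0)]
[0.68, 0.01, 0.0, np.float64(-0.0)]
```

View pics/w6.png

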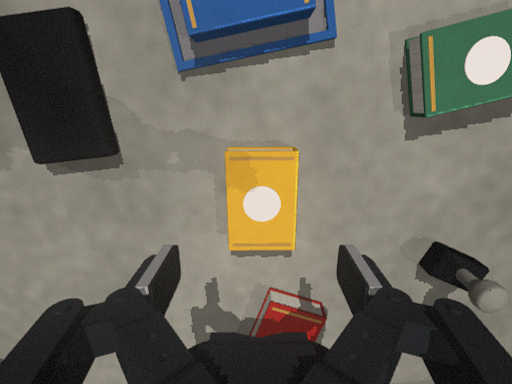

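Yellow is centred between the jaws at (262,203), with red and the stamp clear of the fingers. Descending to grip.

Emit:
{"name": "jog_arm", "arguments": {"plan": [[0.6, 0.02, 0.02, 0], [0.7, 0.02, 0, 0], [0.5, 0, 0, 0], [0.24, 0, 0, 0], [0, 0, 0, 0]]}}

```text
clock: 15.4
ee_pos: [0.4436, -0.2384, -0.0081]
tool_rot: [-0.528, -0.471, 0.528, -0.47]
force: [0.8, 0.1, -0.7]
finger_gap: 1.002
```

Emit:
{"name": "jog_arm", "arguments": {"plan": [[0, 0, 0, 0], [0, 0, 0, 0], [0, 0, 0, 0], [0, 0, 0, 0], [0, 0, 0, 0]], "fingers": -1}}

```text
clock: 16.02
ee_pos: [0.4454, -0.2399, -0.0061]
tool_rot: [0.529, 0.469, -0.528, 0.471]
force: [-0.2, 1.8, 7.0]
finger_gap: 0.694
```

```bash
python3 h.py 443.2 -237.6 -8.5 83.6
```

```text
q6 pred -0.38
p [ 445.3988 -239.8943   -6.0656] yaw -6.7 turn -0.3 n 1 F [-0.2003  1.7994  6.9502] gap 0.694 t 16.025 q6 -0.4633181768681043
[0.05, -0.05, -0.04, np.float64(-0.002)]
```

Emit:
{"name": "jog_arm", "arguments": {"plan": [[-0.1, 0, 0, 0], [-0.4, 0, 0, 0], [-0.7, 0, 0, 0], [-0.4, 0, 0, 0], [0, 0, 0, 0]]}}

```text
clock: 16.65
ee_pos: [0.4453, -0.2399, 0.0741]
tool_rot: [0.529, 0.469, -0.528, 0.471]
force: [0.4, 0.6, -2.3]
finger_gap: 0.693
```

```bash
python3 h.py 626.5 6.5 80 6.0
```

```text
q6 pred 1.48
p [ 445.3412 -239.9297   74.0787] yaw -6.7 turn 77.3 n 9 F [ 0.4493  0.6068 -2.3401] gap 0.693 t 16.65 q6 -0.463217845381484
[-0.01, 0.34, -0.59, np.float64(0.048)]
[-0.01, 0.24, -0.63, np.float64(0.048)]
[-0.01, 0.15, -0.66, np.float64(0.048)]
[-0.01, 0.05, -0.68, np.float64(0.048)]
[-0.01, -0.06, -0.68, np.float64(0.048)]
[-0.01, -0.16, -0.66, np.float64(0.048)]
[-0.01, -0.25, -0.63, np.float64(0.048)]
[-0.01, -0.34, -0.59, np.float64(0.048)]
[-0.01, -0.43, -0.53, np.float64(0.048)]
```

Emit:
{"name": "jog_arm", "arguments": {"plan": [[0, 0.34, -0.59, 0.048], [0, 0.24, -0.63, 0.048], [0, 0.15, -0.66, 0.048], [0, 0.05, -0.68, 0.048], [0, -0.06, -0.68, 0.048]]}}

```text
clock: 17.27
ee_pos: [0.5444, -0.1014, 0.0707]
tool_rot: [-0.664, -0.241, 0.666, -0.24]
force: [-0.0, -0.6, -1.6]
finger_gap: 0.694
```

Emit:
{"name": "jog_arm", "arguments": {"plan": [[0, -0.16, -0.66, 0.048], [0, -0.25, -0.63, 0.048], [0, -0.34, -0.59, 0.048], [0, -0.43, -0.53, 0.047], [0, 0, 0, 0]]}}

```text
clock: 17.9
ee_pos: [0.6269, 0.0082, 0.0709]
tool_rot: [-0.706, -0.036, 0.707, -0.036]
force: [-0.2, 1.4, -2.0]
finger_gap: 0.696
```

Emit:
{"name": "jog_arm", "arguments": {"plan": [[0, 0, 0, 0], [0, 0, 0, 0]]}}

```text
clock: 18.15
ee_pos: [0.6254, 0.0054, 0.0716]
tool_rot: [-0.705, -0.035, 0.707, -0.035]
force: [0.1, -0.5, -1.1]
finger_gap: 0.694
```

```bash
python3 look.py w7 yellow tray 627 6; python3 h.py 627 6 5 6.0
```

```text
yellow tray rect [587.2454   1.5713] 5.7 [206. 108.] px (193, 124, 131, 214)
q6 pred 1.48
p [625.7273   5.3475  71.9511] yaw -84.3 turn -0.3 n 2 F [-1.1474  0.6723 -1.1175] gap 0.691 t 18.2 q6 1.4108665304655417
[0.67, -0.01, -0.01, np.float64(-0.001)]
[0.67, -0.01, -0.01, np.float64(-0.001)]
```

View pics/w7.png

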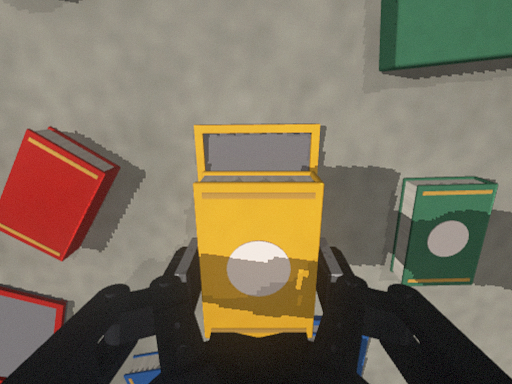

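```bash
python3 - <<'E'
from h import *
c=get_calibration("wrist"); e=ray(c,[[194,124.5],[321,124.5]],.007)*1e3
t=np.radians(6); u=np.array([np.cos(t),np.sin(t)])
print(e, "centre est", e.mean(0)-63*u)
E
```

```text
[[685.1207  60.0324]
 [694.6207 -36.0604]] centre est [627.2158   5.4007]
```

Emit:
{"name": "jog_arm", "arguments": {"plan": [[0.4, -0.01, -0.02, 0], [0.5, 0, 0, 0], [0.36, 0, 0, 0], [0, 0, 0, 0], [0, 0, 0, 0]]}}

```text
clock: 18.82
ee_pos: [0.6282, 0.0067, 0.0098]
tool_rot: [0.706, 0.035, -0.706, 0.035]
force: [0.5, 0.7, -1.0]
finger_gap: 0.69
```

Emit:
{"name": "jog_arm", "arguments": {"plan": [[0.1, 0, 0, 0], [0.03, 0, 0, 0], [0, 0, 0, 0], [0, 0, 0, 0]]}}

```text
clock: 19.32
ee_pos: [0.6279, 0.0068, 0.0033]
tool_rot: [0.706, 0.035, -0.706, 0.035]
force: [0.6, 0.0, -1.4]
finger_gap: 0.697
```

Emit:
{"name": "jog_arm", "arguments": {"plan": [[0.04, 0, 0, 0], [0.02, 0, 0, 0], [0, 0, 0, 0], [0, 0, 0, 0]]}}

```text
clock: 19.82
ee_pos: [0.6277, 0.0068, 0.0]
tool_rot: [-0.706, -0.035, 0.706, -0.035]
force: [0.2, -0.6, -1.6]
finger_gap: 0.689
```

Emit:
{"name": "jog_arm", "arguments": {"plan": [[0.03, 0, 0, 0], [0, 0, 0, 0], [0, 0, 0, 0]]}}

```text
clock: 20.2
ee_pos: [0.6277, 0.0068, -0.0015]
tool_rot: [-0.706, -0.035, 0.706, -0.035]
force: [-1.0, -0.2, -1.7]
finger_gap: 0.69
```

Emit:
{"name": "jog_arm", "arguments": {"plan": [[0.02, 0, 0, 0], [0, 0, 0, 0], [0, 0, 0, 0]]}}

```text
clock: 20.58
ee_pos: [0.6277, 0.0068, -0.0024]
tool_rot: [0.706, 0.035, -0.706, 0.035]
force: [-0.1, -0.6, -0.1]
finger_gap: 0.69
```

Emit:
{"name": "jog_arm", "arguments": {"plan": [[0.02, 0, 0, 0], [0, 0, 0, 0], [0, 0, 0, 0]]}}

```text
clock: 20.95
ee_pos: [0.6279, 0.0068, -0.003]
tool_rot: [0.706, 0.035, -0.706, 0.035]
force: [-0.4, -0.4, 3.6]
finger_gap: 0.691
```

Emit:
{"name": "jog_arm", "arguments": {"plan": [[0, 0, 0, 0], [0, 0, 0, 0], [0, 0, 0, 0], [0, 0, 0, 0]], "fingers": 1}}

```text
clock: 21.45
ee_pos: [0.6277, 0.0068, -0.0036]
tool_rot: [-0.706, -0.035, 0.706, -0.035]
force: [1.0, 0.2, 0.0]
finger_gap: 0.998
```

Emit:
{"name": "jog_arm", "arguments": {"plan": [[-0.1, 0, 0, 0], [-0.5, 0, 0, 0], [-0.9, 0, 0, 0], [-0.5, 0, 0, 0], [0, 0, 0, 0]]}}

```text
clock: 22.08
ee_pos: [0.6304, 0.0066, 0.0999]
tool_rot: [0.709, 0.035, -0.704, 0.036]
force: [0.5, 0.1, -0.8]
finger_gap: 0.999
```

```bash
python3 look.py w8 yellow book 627 6; python3 h.py 617.5 -147.2 95 7.2
```

```text
yellow book rect [632.9066   6.6193] 6.1 [117.  89.] px (203, 128, 111, 130)
sticker [627.7   6.6] [30.9 31.3]
q6 pred 1.21
p [628.5509   6.7466  97.6728] yaw -84.3 turn -1.5 n 4 F [-0.4176 -0.0773 -0.5836] gap 0.999 t 22.125 q6 1.4124983344257585
[0.01, 0.76, 0.13, np.float64(-0.002)]
[0.01, 0.76, 0.14, np.float64(-0.002)]
[0.01, 0.76, 0.14, np.float64(-0.002)]
[0.01, 0.76, 0.15, np.float64(-0.002)]
```

Yellow is in its tray: sticker (627.7, 6.6), tray centre (627.4, 5.5). Green next.

Emit:
{"name": "jog_arm", "arguments": {"plan": [[0.01, 0.76, 0.14, -0.002], [0.01, 0.76, 0.14, -0.002], [0.01, 0.76, 0.14, -0.002], [0.01, 0.76, 0.14, -0.002], [0, 0, 0, 0]]}}

```text
clock: 22.75
ee_pos: [0.6147, -0.1496, 0.0923]
tool_rot: [-0.705, -0.043, 0.707, -0.043]
force: [-1.5, 0.4, -0.6]
finger_gap: 1.002
```

Emit:
{"name": "jog_arm", "arguments": {"plan": [[0, 0, 0, 0]]}}

```text
clock: 22.88
ee_pos: [0.6152, -0.1467, 0.0928]
tool_rot: [-0.705, -0.044, 0.707, -0.043]
force: [-0.2, 0.5, -0.2]
finger_gap: 1.002
```

```bash
python3 look.py w9 green book 617 -147; python3 h.py 617.5 -147.2 -8.5 7.2
```

```text
sticker [ 617.6 -147.6] [30.8 31.1]
q6 pred 1.21
p [ 615.5096 -146.2055   93.1702] yaw -82.8 turn -0.0 n 3 F [0.5985 0.6933 0.1908] gap 0.998 t 22.925 q6 1.1429771783704252
[0.68, 0.01, -0.01, np.float64(-0.0)]
[0.68, 0.01, -0.01, np.float64(-0.0)]
[0.68, 0.01, -0.01, np.float64(-0.0)]
```

View pics/w9.png

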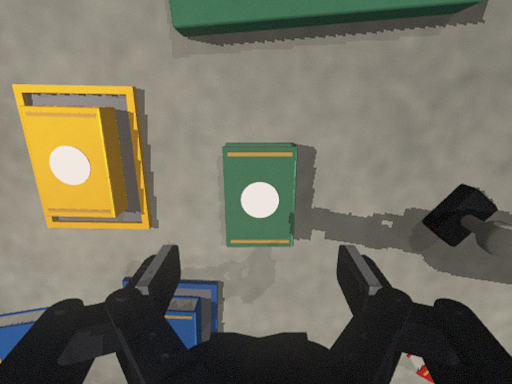

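Green is centred and aligned at (260,199), and yellow sits inside its rim on the left.

Emit:
{"name": "jog_arm", "arguments": {"plan": [[0.6, 0.02, -0.01, 0], [0.7, 0, 0, 0], [0.5, 0, 0, 0], [0.23, 0, 0, 0], [0, 0, 0, 0]]}}

```text
clock: 23.55
ee_pos: [0.6164, -0.1471, -0.0078]
tool_rot: [-0.705, -0.045, 0.706, -0.044]
force: [-0.3, -0.3, -0.1]
finger_gap: 0.996
```

Emit:
{"name": "jog_arm", "arguments": {"plan": [[0, 0, 0, 0], [0, 0, 0, 0], [0, 0, 0, 0], [0, 0, 0, 0], [0, 0, 0, 0]], "fingers": -1}}

```text
clock: 24.18
ee_pos: [0.6186, -0.1487, -0.0051]
tool_rot: [0.707, 0.044, -0.705, 0.044]
force: [-0.4, 0.4, 6.6]
finger_gap: 0.697
```

Emit:
{"name": "jog_arm", "arguments": {"plan": [[-0.1, 0, 0, 0], [-0.4, 0, 0, 0], [-0.7, 0, 0, 0], [-0.4, 0, 0, 0], [0, 0, 0, 0]]}}

```text
clock: 24.8
ee_pos: [0.6191, -0.1489, 0.0759]
tool_rot: [0.707, 0.043, -0.704, 0.045]
force: [0.0, -0.8, -1.4]
finger_gap: 0.694
```

```bash
python3 h.py 439 390 80 -8.9
```

```text
q6 pred 2.45
p [ 619.065  -148.9261   75.9054] yaw -82.8 turn 16.1 n 13 F [ 0.0484 -0.8389 -1.4119] gap 0.694 t 24.8 q6 1.1414955773149749
[-0.01, -0.86, 0.17, np.float64(0.007)]
[-0.01, -0.85, 0.19, np.float64(0.007)]
[-0.01, -0.85, 0.21, np.float64(0.007)]
[-0.01, -0.84, 0.23, np.float64(0.007)]
[-0.01, -0.84, 0.24, np.float64(0.007)]
[-0.01, -0.83, 0.26, np.float64(0.007)]
[-0.01, -0.83, 0.28, np.float64(0.007)]
[-0.01, -0.82, 0.3, np.float64(0.007)]
[-0.01, -0.82, 0.32, np.float64(0.007)]
[-0.01, -0.81, 0.33, np.float64(0.007)]
[-0.01, -0.8, 0.35, np.float64(0.007)]
[-0.01, -0.79, 0.37, np.float64(0.007)]
[-0.01, -0.78, 0.39, np.float64(0.007)]
```

Emit:
{"name": "jog_arm", "arguments": {"plan": [[0, -0.86, 0.17, 0.007], [0, -0.85, 0.19, 0.007], [0, -0.85, 0.21, 0.007], [0, -0.84, 0.23, 0.007], [0, -0.84, 0.24, 0.007]]}}

```text
clock: 25.42
ee_pos: [0.5462, 0.0601, 0.0717]
tool_rot: [-0.706, -0.005, 0.708, -0.005]
force: [0.4, 1.4, -1.5]
finger_gap: 0.698
```

Emit:
{"name": "jog_arm", "arguments": {"plan": [[0, -0.83, 0.26, 0.007], [0, -0.83, 0.28, 0.007], [0, -0.82, 0.3, 0.007], [0, -0.82, 0.32, 0.007], [0, -0.81, 0.33, 0.007]]}}

```text
clock: 26.05
ee_pos: [0.4778, 0.2674, 0.0718]
tool_rot: [-0.706, 0.034, 0.707, 0.033]
force: [-0.3, 0.7, -1.7]
finger_gap: 0.691
```

Emit:
{"name": "jog_arm", "arguments": {"plan": [[0, -0.8, 0.35, 0.007], [0, -0.79, 0.37, 0.007], [0, -0.78, 0.39, 0.007], [0, 0, 0, 0], [0, 0, 0, 0]]}}

```text
clock: 26.68
ee_pos: [0.4373, 0.3898, 0.0718]
tool_rot: [-0.704, 0.057, 0.705, 0.056]
force: [-0.2, -1.5, -1.5]
finger_gap: 0.692
```

```bash
python3 look.py w10 green tray 439 390; python3 h.py 439 390 8 -8.9
```

```text
q6 pred 2.45
p [437.6595 389.4443  72.0112] yaw -99.2 turn -0.3 n 2 F [-0.0017 -0.4123 -0.817 ] gap 0.693 t 26.725 q6 2.385371754561394
[0.64, -0.01, -0.01, np.float64(-0.001)]
[0.64, -0.01, -0.01, np.float64(-0.001)]
```

View pics/w10.png

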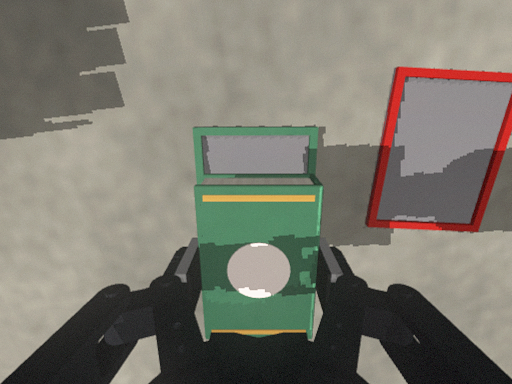

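Green is over its tray, whose far rim is at row 127, cols 194–318. This is the same alignment as the earlier two.

```bash
python3 - <<'E'
from h import *
c=get_calibration("wrist"); e=ray(c,[[194,127],[318,127]],.007)*1e3
t=np.radians(-8.9); u=np.array([np.cos(t),np.sin(t)])
print(e, "centre est", e.mean(0)-63*u)
E
```

```text
[[507.3829 427.2746]
 [492.1403 333.9287]] centre est [437.5202 390.3484]
```

Emit:
{"name": "jog_arm", "arguments": {"plan": [[0.4, -0.01, -0.02, 0], [0.5, 0, 0, 0], [0.36, 0, 0, 0], [0, 0, 0, 0], [0, 0, 0, 0]]}}

```text
clock: 27.35
ee_pos: [0.4398, 0.3911, 0.0102]
tool_rot: [0.705, -0.057, -0.705, -0.057]
force: [0.1, 0.4, -1.8]
finger_gap: 0.687
```

Emit:
{"name": "jog_arm", "arguments": {"plan": [[0.1, 0, 0, 0], [0, 0, 0, 0], [0, 0, 0, 0]]}}

```text
clock: 27.72
ee_pos: [0.4395, 0.3913, 0.0054]
tool_rot: [0.705, -0.057, -0.705, -0.057]
force: [0.5, 0.5, -1.3]
finger_gap: 0.693
```

Emit:
{"name": "jog_arm", "arguments": {"plan": [[0.08, 0, 0.02, 0], [0.02, 0, 0, 0], [0, 0, 0, 0], [0, 0, 0, 0]]}}

```text
clock: 28.22
ee_pos: [0.4384, 0.3913, 0.0001]
tool_rot: [0.705, -0.057, -0.705, -0.057]
force: [-0.6, -0.5, -1.5]
finger_gap: 0.696
```

Emit:
{"name": "jog_arm", "arguments": {"plan": [[0.02, 0, 0, 0], [0, 0, 0, 0], [0, 0, 0, 0]]}}

```text
clock: 28.6
ee_pos: [0.4384, 0.3913, -0.0009]
tool_rot: [0.705, -0.057, -0.705, -0.057]
force: [0.2, -0.3, -0.9]
finger_gap: 0.69
```

Emit:
{"name": "jog_arm", "arguments": {"plan": [[0.02, 0, 0, 0], [0, 0, 0, 0], [0, 0, 0, 0]]}}

```text
clock: 28.98
ee_pos: [0.4383, 0.3913, -0.0019]
tool_rot: [-0.705, 0.057, 0.705, 0.057]
force: [1.0, 0.1, -1.8]
finger_gap: 0.689
```

Emit:
{"name": "jog_arm", "arguments": {"plan": [[0.02, 0, 0, 0], [0, 0, 0, 0], [0, 0, 0, 0]]}}

```text
clock: 29.35
ee_pos: [0.4384, 0.3913, -0.0022]
tool_rot: [-0.705, 0.057, 0.705, 0.057]
force: [-3.2, -1.2, 5.6]
finger_gap: 0.694
```

Emit:
{"name": "jog_arm", "arguments": {"plan": [[0.01, 0, 0, 0], [0, 0, 0, 0], [0, 0, 0, 0]]}}

```text
clock: 29.72
ee_pos: [0.4384, 0.3914, -0.0022]
tool_rot: [-0.705, 0.057, 0.705, 0.057]
force: [-2.1, -3.4, 8.3]
finger_gap: 0.691
```

Contact where predicted. Release, lift, and check.

Emit:
{"name": "jog_arm", "arguments": {"plan": [[0, 0, 0, 0], [0, 0, 0, 0], [0, 0, 0, 0], [0, 0, 0, 0]], "fingers": 1}}

```text
clock: 30.22
ee_pos: [0.4383, 0.3912, -0.0037]
tool_rot: [-0.705, 0.057, 0.705, 0.057]
force: [0.2, 0.1, -0.4]
finger_gap: 0.998
```

Emit:
{"name": "jog_arm", "arguments": {"plan": [[-0.1, 0, 0, 0], [-0.5, 0, 0, 0], [-0.9, 0, 0, 0], [-0.5, 0, 0, 0], [0, 0, 0, 0]]}}

```text
clock: 30.85
ee_pos: [0.4404, 0.3929, 0.0996]
tool_rot: [0.707, -0.055, -0.703, -0.058]
force: [-0.7, 0.2, -0.8]
finger_gap: 1.001
```

```bash
python3 look.py w11 green book 439 390; python3 h.py 447.6 -392.9 130 64.2
```

```text
sticker [436.5 391.3] [31.6 31.6]
q6 pred -0.27
p [438.9842 391.8104  97.5849] yaw -99.2 turn -73.4 n 18 F [-0.1376  0.3944 -0.6493] gap 1.0 t 30.9 q6 2.386408362092417
[-0.04, 0.86, -0.15, np.float64(-0.023)]
[-0.04, 0.87, -0.09, np.float64(-0.023)]
[-0.04, 0.87, -0.03, np.float64(-0.023)]
[-0.04, 0.87, 0.04, np.float64(-0.023)]
[-0.04, 0.87, 0.1, np.float64(-0.023)]
[-0.04, 0.86, 0.16, np.float64(-0.023)]
[-0.04, 0.84, 0.22, np.float64(-0.023)]
[-0.04, 0.83, 0.28, np.float64(-0.023)]
[-0.04, 0.8, 0.34, np.float64(-0.023)]
[-0.04, 0.78, 0.39, np.float64(-0.023)]
[-0.04, 0.75, 0.45, np.float64(-0.023)]
[-0.04, 0.71, 0.5, np.float64(-0.023)]
[-0.04, 0.68, 0.55, np.float64(-0.023)]
[-0.04, 0.64, 0.6, np.float64(-0.023)]
[-0.04, 0.59, 0.64, np.float64(-0.023)]
[-0.04, 0.54, 0.68, np.float64(-0.023)]
[-0.04, 0.49, 0.72, np.float64(-0.023)]
[-0.04, 0.44, 0.75, np.float64(-0.023)]
```

Green is in its tray: sticker (436.5, 391.3), tray (438.5, 390). On to red.

Emit:
{"name": "jog_arm", "arguments": {"plan": [[-0.04, 0.86, -0.15, -0.023], [-0.04, 0.87, -0.09, -0.023], [-0.04, 0.87, -0.03, -0.023], [-0.04, 0.87, 0.04, -0.023], [-0.04, 0.87, 0.1, -0.023]]}}

```text
clock: 31.52
ee_pos: [0.4396, 0.1713, 0.1048]
tool_rot: [-0.702, -0.071, 0.705, -0.072]
force: [0.0, -0.9, -0.3]
finger_gap: 0.993
```

Emit:
{"name": "jog_arm", "arguments": {"plan": [[-0.04, 0.86, 0.16, -0.023], [-0.04, 0.84, 0.22, -0.023], [-0.04, 0.83, 0.28, -0.023], [-0.04, 0.8, 0.34, -0.023], [-0.04, 0.78, 0.39, -0.023]]}}

```text
clock: 32.15
ee_pos: [0.4436, -0.046, 0.1149]
tool_rot: [-0.678, -0.197, 0.68, -0.196]
force: [0.4, 0.4, -0.3]
finger_gap: 1.0
```

Emit:
{"name": "jog_arm", "arguments": {"plan": [[-0.04, 0.75, 0.45, -0.023], [-0.04, 0.71, 0.5, -0.023], [-0.04, 0.68, 0.55, -0.023], [-0.04, 0.64, 0.6, -0.023], [-0.04, 0.59, 0.64, -0.023]]}}

```text
clock: 32.78
ee_pos: [0.449, -0.2637, 0.1245]
tool_rot: [-0.632, -0.317, 0.633, -0.314]
force: [1.7, -0.0, 0.1]
finger_gap: 0.998
```

Emit:
{"name": "jog_arm", "arguments": {"plan": [[-0.04, 0.54, 0.68, -0.023], [-0.04, 0.49, 0.72, -0.023], [-0.04, 0.44, 0.75, -0.017], [0, 0, 0, 0], [0, 0, 0, 0]]}}

```text
clock: 33.4
ee_pos: [0.4523, -0.3921, 0.1304]
tool_rot: [-0.599, -0.377, 0.599, -0.374]
force: [0.2, 0.2, -0.4]
finger_gap: 1.002
```

```bash
python3 look.py w12 red book 447 -393; python3 h.py 447.6 -393 -8.5 64.2
```

```text
red book rect [ 448.9261 -392.253 ] 64.2 [91. 59.] px (224, 144, 64, 90)
sticker [ 448.2 -393.6] [29.8 30.7]
q6 pred -0.27
p [ 452.574  -391.6847  130.7802] yaw -25.8 turn 0.0 n 4 F [-0.2932  0.3678  0.8705] gap 0.996 t 33.45 q6 -0.3365613961045815
[0.7, -0.02, 0.02, np.float64(0.0)]
[0.7, -0.02, 0.02, np.float64(0.0)]
[0.7, -0.02, 0.02, np.float64(0.0)]
[0.7, -0.02, 0.02, np.float64(0.0)]
```

View pics/w12.png

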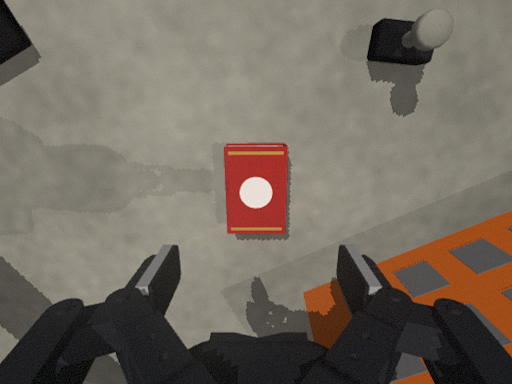

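Red is centred at (256,192). The crate, with its base near y ≈ −0.56, is more than 10 cm beyond the fingers.

Emit:
{"name": "jog_arm", "arguments": {"plan": [[0.6, -0.04, 0.04, 0], [0.9, -0.03, 0.04, 0], [0.8, 0, 0, 0], [0.4, 0, 0, 0], [0.06, 0, 0, 0]]}}

```text
clock: 34.08
ee_pos: [0.4479, -0.3938, -0.0069]
tool_rot: [-0.599, -0.377, 0.599, -0.375]
force: [0.0, -0.1, -0.0]
finger_gap: 0.999
```

Emit:
{"name": "jog_arm", "arguments": {"plan": [[0, 0, 0, 0], [0, 0, 0, 0]]}}

```text
clock: 34.33
ee_pos: [0.45, -0.3968, -0.0036]
tool_rot: [0.599, 0.375, -0.599, 0.377]
force: [0.4, -0.3, -0.3]
finger_gap: 0.997
```

```bash
python3 h.py 448.2 -393.4 -8.5 64.2
```

```text
q6 pred -0.27
p [ 450.0052 -396.7718   -3.556 ] yaw -25.8 turn 0.0 n 1 F [ 0.39   -0.2563 -0.324 ] gap 0.997 t 34.325 q6 -0.3453205302624971
[0.1, -0.06, -0.05, np.float64(0.0)]
```

Emit:
{"name": "jog_arm", "arguments": {"plan": [[0.09, -0.06, -0.05, 0], [0, 0, 0, 0], [0, 0, 0, 0]]}}

```text
clock: 34.7
ee_pos: [0.4471, -0.392, -0.0098]
tool_rot: [0.599, 0.376, -0.599, 0.376]
force: [0.3, 0.4, -0.7]
finger_gap: 1.001
```

Emit:
{"name": "jog_arm", "arguments": {"plan": [[0, 0, 0, 0], [0, 0, 0, 0], [0, 0, 0, 0], [0, 0, 0, 0], [0, 0, 0, 0]], "fingers": -1}}

```text
clock: 35.33
ee_pos: [0.4475, -0.3924, -0.0096]
tool_rot: [0.599, 0.375, -0.599, 0.376]
force: [-0.4, -0.4, 2.4]
finger_gap: 0.697
```

Emit:
{"name": "jog_arm", "arguments": {"plan": [[-0.1, 0, 0, 0], [-0.4, 0, 0, 0], [-0.7, 0, 0, 0], [-0.4, 0, 0, 0], [0, 0, 0, 0]]}}

```text
clock: 35.95
ee_pos: [0.4486, -0.3935, 0.0728]
tool_rot: [0.599, 0.374, -0.599, 0.378]
force: [0.5, -0.2, -0.8]
finger_gap: 0.697
```

```bash
python3 h.py 454.5 239 85 -11.9
```

```text
q6 pred 2.26
p [ 448.5851 -393.4907   72.8058] yaw -25.8 turn 76.1 n 15 F [ 0.4714 -0.248  -0.7839] gap 0.697 t 35.95 q6 -0.3430704880560006
[-0.02, -0.36, -0.76, np.float64(0.028)]
[-0.02, -0.43, -0.73, np.float64(0.028)]
[-0.02, -0.49, -0.69, np.float64(0.028)]
[-0.02, -0.55, -0.64, np.float64(0.028)]
[-0.02, -0.6, -0.59, np.float64(0.028)]
[-0.02, -0.65, -0.54, np.float64(0.028)]
[-0.02, -0.7, -0.48, np.float64(0.028)]
[-0.02, -0.74, -0.41, np.float64(0.028)]
[-0.02, -0.77, -0.35, np.float64(0.028)]
[-0.02, -0.8, -0.28, np.float64(0.028)]
[-0.02, -0.82, -0.2, np.float64(0.028)]
[-0.02, -0.83, -0.13, np.float64(0.028)]
[-0.02, -0.84, -0.06, np.float64(0.028)]
[-0.02, -0.84, 0.02, np.float64(0.028)]
[-0.02, -0.84, 0.09, np.float64(0.028)]
```

Emit:
{"name": "jog_arm", "arguments": {"plan": [[-0.02, -0.36, -0.76, 0.028], [-0.02, -0.43, -0.73, 0.028], [-0.02, -0.49, -0.69, 0.028], [-0.02, -0.55, -0.64, 0.028], [-0.02, -0.6, -0.59, 0.028]]}}

```text
clock: 36.58
ee_pos: [0.4473, -0.1792, 0.074]
tool_rot: [-0.666, -0.236, 0.667, -0.234]
force: [0.3, 0.4, -0.2]
finger_gap: 0.696
```

Emit:
{"name": "jog_arm", "arguments": {"plan": [[-0.02, -0.65, -0.54, 0.028], [-0.02, -0.7, -0.48, 0.028], [-0.02, -0.74, -0.41, 0.028], [-0.02, -0.77, -0.35, 0.028], [-0.02, -0.8, -0.28, 0.028]]}}

```text
clock: 37.2
ee_pos: [0.4489, 0.032, 0.0792]
tool_rot: [-0.701, -0.084, 0.703, -0.084]
force: [0.2, -0.4, -0.7]
finger_gap: 0.692
```

Emit:
{"name": "jog_arm", "arguments": {"plan": [[-0.02, -0.82, -0.2, 0.028], [-0.02, -0.83, -0.13, 0.028], [-0.02, -0.84, -0.06, 0.028], [-0.02, -0.84, 0.02, 0.028], [-0.02, -0.84, 0.09, 0.028]]}}

```text
clock: 37.83
ee_pos: [0.4493, 0.2421, 0.0839]
tool_rot: [-0.703, 0.072, 0.704, 0.071]
force: [0.4, -0.2, -0.5]
finger_gap: 0.698
```

Emit:
{"name": "jog_arm", "arguments": {"plan": [[0, 0, 0, 0], [0, 0, 0, 0], [0, 0, 0, 0]]}}

```text
clock: 38.2
ee_pos: [0.4499, 0.2399, 0.0844]
tool_rot: [-0.703, 0.071, 0.704, 0.07]
force: [-0.4, -0.3, -0.9]
finger_gap: 0.687
```

```bash
python3 look.py w13 red tray 454 239; python3 h.py 454.5 239 6 -11.9
```

```text
red tray rect [403.9064 249.0171] -11.5 [226. 117.] px (192, 121, 134, 221)
q6 pred 2.26
p [450.11   239.9357  84.5922] yaw -101.5 turn 0.4 n 2 F [-0.637   0.4347 -1.5786] gap 0.692 t 38.25 q6 2.1752891573288906
[0.79, -0.0, -0.05, np.float64(0.001)]
[0.79, -0.0, -0.05, np.float64(0.001)]
```

View pics/w13.png

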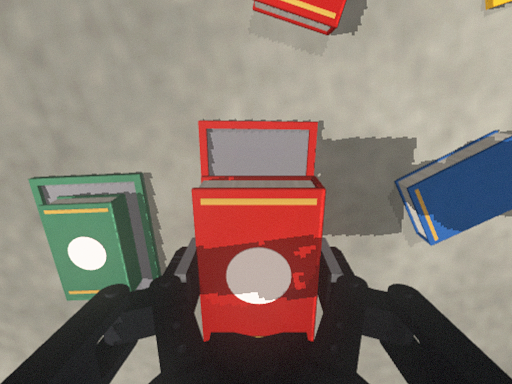

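Red is over its tray (far rim at row 122, cols 200–322), and green lies inside its rim on the left. Lowering.

Emit:
{"name": "jog_arm", "arguments": {"plan": [[0.4, 0, -0.05, 0.001], [0.6, 0, -0.04, 0], [0.5, 0, 0, 0], [0, 0, 0, 0], [0, 0, 0, 0]]}}

```text
clock: 38.88
ee_pos: [0.4556, 0.24, 0.0107]
tool_rot: [0.704, -0.071, -0.703, -0.072]
force: [-0.3, -1.1, -0.2]
finger_gap: 0.693
```

Emit:
{"name": "jog_arm", "arguments": {"plan": [[0.1, 0, 0, 0], [0, 0, 0, 0], [0, 0, 0, 0]]}}

```text
clock: 39.25
ee_pos: [0.4552, 0.2404, 0.0055]
tool_rot: [0.704, -0.071, -0.703, -0.071]
force: [0.8, -0.5, -1.8]
finger_gap: 0.693
```

Emit:
{"name": "jog_arm", "arguments": {"plan": [[0.1, 0, 0.01, 0], [0.06, 0, 0.01, 0], [0, 0, 0, 0], [0, 0, 0, 0]]}}

```text
clock: 39.75
ee_pos: [0.4539, 0.2405, -0.0031]
tool_rot: [-0.703, 0.071, 0.704, 0.071]
force: [-0.1, 1.0, -0.4]
finger_gap: 0.692
```

Emit:
{"name": "jog_arm", "arguments": {"plan": [[0.04, 0, 0, 0], [0, 0, 0, 0], [0, 0, 0, 0]]}}

```text
clock: 40.12
ee_pos: [0.454, 0.2405, -0.0049]
tool_rot: [0.704, -0.071, -0.704, -0.071]
force: [-0.2, -0.0, 0.1]
finger_gap: 0.693
```

Emit:
{"name": "jog_arm", "arguments": {"plan": [[0.02, 0, 0, 0], [0, 0, 0, 0], [0, 0, 0, 0]]}}

```text
clock: 40.5
ee_pos: [0.454, 0.2405, -0.0059]
tool_rot: [-0.704, 0.071, 0.704, 0.071]
force: [-0.6, -0.7, -1.2]
finger_gap: 0.697
```

Emit:
{"name": "jog_arm", "arguments": {"plan": [[0.02, 0, 0, 0], [0, 0, 0, 0], [0, 0, 0, 0]]}}

```text
clock: 40.88
ee_pos: [0.4541, 0.2405, -0.0066]
tool_rot: [0.704, -0.071, -0.703, -0.071]
force: [-0.6, 0.1, 3.8]
finger_gap: 0.693
```

Emit:
{"name": "jog_arm", "arguments": {"plan": [[0.01, 0, 0, 0], [0, 0, 0, 0], [0, 0, 0, 0]]}}

```text
clock: 41.25
ee_pos: [0.4541, 0.2405, -0.0066]
tool_rot: [-0.703, 0.071, 0.704, 0.071]
force: [-2.4, -1.6, 6.9]
finger_gap: 0.695
```

Emit:
{"name": "jog_arm", "arguments": {"plan": [[0, 0, 0, 0], [0, 0, 0, 0], [0, 0, 0, 0], [0, 0, 0, 0]], "fingers": 1}}

```text
clock: 41.75
ee_pos: [0.4539, 0.2404, -0.0076]
tool_rot: [-0.703, 0.071, 0.704, 0.071]
force: [0.5, 0.7, -0.3]
finger_gap: 0.999
```

Emit:
{"name": "jog_arm", "arguments": {"plan": [[-0.1, 0, 0, 0], [-0.5, 0, 0, 0], [-0.9, 0, 0, 0], [-0.5, 0, 0, 0], [0, 0, 0, 0]]}}

```text
clock: 42.38
ee_pos: [0.4562, 0.2415, 0.0952]
tool_rot: [0.705, -0.07, -0.702, -0.072]
force: [0.5, -0.5, 0.1]
finger_gap: 1.003
```

```bash
python3 look.py w14 red book 454 240
```

```text
red book rect [459.3485 238.7468] -12.1 [117.  89.] px (205, 128, 113, 131)
sticker [452.1 240.7] [31.4 31.6]
```

Emit:
{"name": "jog_arm", "arguments": {"plan": [[-0.9, 0, 0, 0], [-0.9, 0, 0.5, 0], [-0.5, 0, 0.9, 0], [0, 0, 0.9, 0], [0, 0, 0.5, 0]]}}

```text
clock: 43.05
ee_pos: [0.314, 0.268, 0.206]
tool_rot: [-0.703, 0.072, 0.705, 0.07]
force: [0.4, -0.4, 0.2]
finger_gap: 1.002
```

```bash
python3 - <<'E'
from h import *
for n in ["top","scene"]:
    im=read_camera(n); cv2.imwrite(f"pics/{n}1.png",im[:,:,::-1]); c=get_calibration(n)
    w=(im.min(2)>185).astype(np.uint8)
    for q in cv2.findContours(w,cv2.RETR_EXTERNAL,cv2.CHAIN_APPROX_NONE)[0]:
        M=cv2.moments(q)
        if 45<M["m00"]<250: print(n,"white",(ray(c,[M["m10"]/M["m00"],M["m01"]/M["m00"]],.027)[0]*1e3).round(1),M["m00"])
    for k in("red","blue"):
        for q in cv2.findContours(masks(im)[k].astype(np.uint8),cv2.RETR_EXTERNAL,cv2.CHAIN_APPROX_NONE)[0]:
            if len(q)>60: print(n,k,*rect(ray(c,q[:,0],.024)))
s=bot.sense(); print(s["ee_pos"],s["force"],s["clock"])
E
```

```text
top white [437.8 391.9] 81.0
top white [453.5 241.3] 73.5
top white [448.6 -73.3] 83.0
top white [628.6   7.5] 75.0
top white [809.3 746.1] 155.0
top red [452.8636 236.4136] -11.80230712890625 (123.21986389160156, 95.19369506835938)
top red [618.1007 166.3997] -27.671363830566406 (88.4345932006836, 61.42404556274414)
top blue [425.8979  65.2612] -71.82286643981934 (84.75994110107422, 60.0206184387207)
top blue [448.0629 -72.1004] 4.164274215698242 (122.557373046875, 94.06742858886719)
top blue [ 833.6653 -401.0631] -52.81976318359375 (130.70126342773438, 79.90796661376953)
scene white [629.7   5.4] 58.5
scene red [794.1625 399.3092] -41.5753173828125 (110.78116607666016, 7.9179582595825195)
scene red [621.3921 166.4716] -27.605911254882812 (86.2872085571289, 59.52573013305664)
scene red [469.135  233.3232] -12.179855346679688 (123.12651824951172, 92.60941314697266)
scene blue [ 819.5755 -410.3801] 11.688071250915527 (114.2850341796875, 108.13117218017578)
scene blue [464.6762 -73.3336] 4.551871299743652 (123.20753479003906, 91.93812561035156)
scene blue [428.1755  69.2586] -72.14500999450684 (76.15718078613281, 56.871551513671875)
[0.3135 0.2678 0.2056] [ 0.4678 -0.4454 -0.3724] 43.15
```

View pics/top1.png

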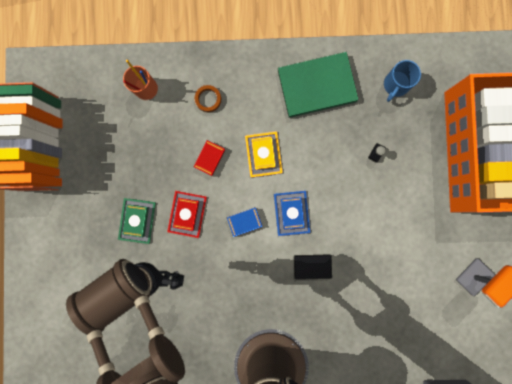

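View pics/scene1.png

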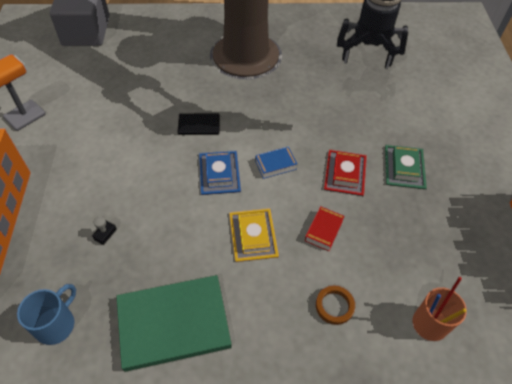

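Both views show all four stickered books inside the rim of their own colour: blue (292,213), green (134,220), red (185,214) and yellow (263,153) in the top view. The plain books are unmoved, and the arm is clear. Handing in.

```bash
python3 -c "
from bench import order
print(order.close_job())"
```

```text
the job is handed in; nothing more can be done
None
```

I laid all four stickered dictionaries sticker up in the trays of their own colour, and I handed the job in at about 43 s of the 106 s allowed. Each one was lowered until the force reading showed light contact with the tray floor, then released.

**Last checks**
- **Position:** the stickers measured within about 3 mm of the tray centres, against the 18 mm allowed. The final top and scene pictures show every book inside its rim. I did not measure height or tilt separately. I inferred them from contact coming at the expected height and from the sticker looking right in the pictures.
- **Books without a sticker:** the plain red and plain blue measured within 0.3 mm of where they started.
- **Robot:** it was clear of everything, gripper open, with about 0.5 N residual force.

**What failed or disagreed**
- **First grasp:** the first grasp of blue closed on air without moving the book. In the wrist pictures the fingertips sit about 10 mm behind the reported tool point when shut, not 17 mm ahead as stated. I corrected for that and all later grasps held.
- **Contact force:** blue was pressed into its tray with about 14 N for a moment before release. The other three stayed under 9 N.
- **Camera views:** in the final scene view, the fits to the red and blue trays came out 12–17 mm farther in x than before. I put this down to the books' sides merging into the colour mask. Measured by sticker in the close wrist views and the top view, red and blue are centred to within about 3 mm.

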